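Tilt the rolling pin out of a drawer that opens only part way

TASK

Pull the drawer of the low white unit out to its stop. The rolling pin in it is longer than the drawer opens, so tilt the pin's near end up through the gap and draw it out on the slant without forcing it against the unit. Finish while still holding the pin in the gripper, level and still over the middle of the marble pastry board, a good hand's breadth above it; leave the spoon and the cutter in the drawer, and the ramekin and the cake tin where they stand.

Things in the scene. Friction and masses are not known exactly. Their poses are not given: they have to be found in the camera images.
- unit: Low white gloss drawer unit, fixed, robot's left: 280 wide (its y), 420 deep (its x), 150 high. Origin: centre of its underside. Its front faces its own -x, roughly the robot's right (yaw about 1.57). Carcass x -210 to 210, top board z 134 to 150. Drawer when shut (it shifts to -x by the joint value): front panel x -228 to -212, z 12 to 130; inside x -212 to 180, y -108 to 108.
- drawer (a joint): How far the drawer is out, in m: 0 shut, 0.225 at its stop; starts ajar, stays where left, about 1.5 N to slide. At the stop the gap between the front panel's inner face (unit x -437 mm) and the top board's edge (x -210) is 227 mm long.
- lane (a point): On the drawer's floor, upper face 30 above the worktop, in the middle of the pin's lane (unit y = 35; moves with the drawer). The lane is 145 wide (unit y -37 to 108). A divider 6 thick, top 65 above the worktop, parts it from the narrow lane with spoon and cutter. Drawer sides and back end 85 above the worktop. Axes as the unit's.
- front_edge (a point): Middle of the top edge of the drawer's front panel (panel 16 thick along the unit's x, its top 130 above the worktop), moves with the drawer. The panel can be pinched here from above. Axes as the unit's.
- handle (a point): Middle of the steel bar handle on the outside of the front panel, moves with the drawer: bar 10 in diameter, 128 long across the unit's y, its axis 35 in front of the panel's outer face and 95 above the worktop. Axes as the unit's.
- mouth (a point): Middle of the lower front edge of the unit's top board (134 above the worktop), fixed to the unit: the inner end of the gap through which the pin must come.
- pin: Plain wooden rolling pin without handles, 330 long: round, 38 in diameter over the middle 170, tapering to 22 at both ends; about 0.2 kg, balanced at the middle. It lies along the drawer on its floor, rear part under the unit's top board, and may roll sideways. Origin: the middle, on its axis. Own x along the pin towards its rear end (the unit's +x side); y and z turn as it rolls.
- pin_front (a point): End of the pin's axis nearest the drawer's front panel (pin x = -165).
- pin_rear (a point): End of the pin's axis deepest in the unit (pin x = +165).
- board: Marble pastry board lying on the worktop to the robot's right, 340 long (its x), 260 wide (its y), 20 thick, heavy. Origin: centre of its underside.
- board_mid (a point): Centre of the board's upper face, 20 above the worktop.
- spoon: Wooden spoon, 240 long, in the drawer's narrow lane. Leave alone.
- cutter: Round steel pastry cutter ring, 54 across, 26 high, in the drawer's narrow lane. Leave alone.
- ramekin: Small white ramekin, 70 across, 45 high, on a corner of the board. Origin: centre of its underside. Leave alone.
- tin: Round aluminium cake tin with lid, 196 across, 52 high, on the rear of the unit's top. Origin: centre of its underside. Leave alone.

How it is judged:
By the outcome, as a careful person would: the job done as asked, in the order asked, and still so for the second after the job is handed in, while the arm keeps its last pose, push and grip.
It also fails if it takes over 64 s, if anything falls off the work surface, if the arm or the gripper's body presses on something with over 40 N, if the wrist force passes 120 N, or if a joint passes its speed limit or range.

ROBOT

A 6-joint arm with a two-finger parallel gripper is mounted at the origin on the work surface. World frame = base frame: x ahead of the robot, y to its left, z up, the work surface at z = 0. Lengths are in mm, angles in rad, forces in N, time in s.
With the tool pointing down it reaches from about 350 to 975 mm from the base axis. Payload 7.1 kg.
Tool frame: the origin (TCP) lies midway between the tips of the shut fingers; the grasp point (between the pads) lies 19 mm behind it; z points along the fingers, y is the line along which they close (so a half turn about z gives the same grasp; the last joint's range is limited). The gripper opens to 88 mm and grips with 3 to 60 N. Pads are 20 mm wide; open, the fingers measure 115 mm over their backs; the gripper's body (75 mm by 178 mm) begins 61 mm behind the grasp point.
Start: joints at [-1.179, 0.423, 1.63, -0, 1.089, -0.019], TCP at [249.605, -572.977, 222.675] pointing down, gripper open.
Joint ranges: [-3, 3], [-0.9, 2.11], [0.09, 2.58], [-1.31, 4.45], [0.11, 2.69], [-2.54, 2.54]. Speed limits (rad/s): [2.39, 2.39, 3.01, 3.14, 3.14, 3.14].

INTERFACE

Orientations are given as a rotation vector (axis times angle).
In Python, from workcell import status, eyes, ticket gives the robot as it stands.
- The arm moves only by the shell command python3 -m jog 'ROWS' [OPENING]. ROWS is a JSON list of rows, 1 to 5 of them, each an object with the fields pos (a list: dx, dy, dz in shares of 0.6 m (1.0 is 0.6 m)), turn_vec (a list: a rotation vector rx, ry, rz in parts of the range, where 1.0 means 90 degrees); a field left out counts as zero; each row shifts and turns the commanded pose from where the row before left it, along the tool's axes as they then stand; what a row does not reach is not made up. A row lasts 1/12 s, in which the tool goes at most 41.7 mm and 0.125 rad, less where a joint would pass 70% of its speed; a pose out of reach is approached as far as the arm can. OPENING is the finger opening in mm, set as the command begins (- or left out keeps the last). The fingers move at their own pace and stop on an object; the grip force is fixed at half the most. Time passes only in rows, so rows that do not move let the fingers close. It prints the time, the measured TCP pose, the force, the opening and the grip force at its end. Shift and turn numbers lie between -1 and 1, and a call with a number outside is refused. Input that does not fit is refused with a message, and nothing moves.
- status.get_obs(): the state, without advancing time (a new reading comes with each control period).
- eyes.get_image(name): name is "side" or "top"; returns a dict with "img" (384x512x3 uint8, red, green, blue), "range_z" (384x512 float32, mm along the optical axis (not along the pixel's ray), 0 where there is no reading), "fx", "fy", "cx", "cy" (pixels), "R" (3x3) and "t" (3): a world point X has camera coordinates R X + t. Camera axes: x right, y down, z forward; pixel columns grow to the right and rows downward; lengths in mm; the calibration is good to about 2 mm. A picture is of the moment at which its call begins.
- ticket.close_job(): hands the job in; it is judged then, once.
The state is a dict: "t": time; "qpos": joint angles; "qvel": joint speeds; "joint_torque": joint torques, N m; "ee_pos": TCP position; "orientation": TCP orientation; "ft_force": force on the tool from outside, world axes, zero at the start; "moment": the same for the moment, N m; "width": finger opening in mm; "grasp_force": force on a finger pad.
Only numpy, scipy, OpenCV 4.12 (cv2) and the standard library are available. Lean on these libraries where they do the work, as an engineer would, in place of code of your own. Each camera call takes 0.05 s, during which the arm holds its last target. There are 200 camera calls.

## Working session

There is one attempt and no reset: what is moved stays moved. The work goes in short steps, Python scripts to look and compute and a shell command to move; the robot and the scene stay as the last step left them, time stands still between calls to the robot, and variables do not carry over. Pictures are saved under pics/ and viewed, at most 10 in all, crops included, and the job is handed in when it is done.

```bash
ls; mkdir -p pics
cat > h.py <<'E'
import numpy as np,cv2
from workcell import status,eyes,ticket
from scipy.spatial.transform import Rotation as Ro
def snap(n):
    d=eyes.get_image(n);z=d["range_z"].astype(float);v,u=np.mgrid[:384,:512]
    c=np.stack([(u-d["cx"])/d["fx"]*z,(v-d["cy"])/d["fy"]*z,z],-1)
    d["X"]=(c-d["t"])@d["R"];d["X"][z==0]=np.nan;return d
def save(d,f,crop=None):
    im=d["img"][...,::-1]
    if crop: a,b,c,e=crop;im=cv2.resize(im[c:e,a:b],None,fx=2,fy=2)
    cv2.imwrite(f,im)
E
python3 - <<'E'
from h import *
a=snap("top");b=snap("side")
im=np.vstack([a["img"],b["img"]])[...,::-1]
cv2.imwrite("pics/a.png",cv2.resize(np.hstack([a["img"],b["img"]])[...,::-1],(800,300)))
save(a,"pics/top0.png");save(b,"pics/side0.png")
for d in(a,b):
  print(d["fx"],d["cx"],d["cy"],-d["R"].T@d["t"]);X=d["X"]
  for r in range(20,384,40): print(r,[tuple(np.nan_to_num(X[r,c]).astype(int)) for c in range(20,512,60)])
o=status.get_obs();print(o)
E
```

```text
pics
481.81680983515656 252.6673098035427 201.70487187549782 [ 412.225463    124.89775178 1621.41050998]
20 [(np.int64(1554), np.int64(1285), np.int64(-747)), (np.int64(1558), np.int64(980), np.int64(-741)), (np.int64(1561), np.int64(674), np.int64(-732)), (np.int64(1567), np.int64(370), np.int64(-731)), (np.int64(1575), np.int64(65), np.int64(-732)), (np.int64(1586), np.int64(-242), np.int64(-740)), (np.int64(1591), np.int64(-550), np.int64(-737)), (np.int64(1603), np.int64(-864), np.int64(-745)), (np.int64(1615), np.int64(-1183), np.int64(-756))]
60 [(np.int64(1343), np.int64(1271), np.int64(-743)), (np.int64(1350), np.int64(972), np.int64(-747)), (np.int64(1350), np.int64(666), np.int64(-730)), (np.int64(1355), np.int64(364), np.int64(-726)), (np.int64(1364), np.int64(62), np.int64(-734)), (np.int64(1374), np.int64(-242), np.int64(-740)), (np.int64(1379), np.int64(-549), np.int64(-739)), (np.int64(1384), np.int64(-854), np.int64(-734)), (np.int64(1392), np.int64(-1164), np.int64(-737))]
100 [(np.int64(906), np.int64(899), np.int64(6)), (np.int64(911), np.int64(696), np.int64(3)), 
[... 7626 characters left out ...]
t64(-889), np.int64(10))]
{'t': 0.1, 'qpos': array([-1.17899095e+00,  4.23766271e-01,  1.63056706e+00, -2.77710294e-05,
        1.08861290e+00, -1.89976498e-02]), 'qvel': array([-0.00088145,  0.00010682, -0.00254225, -0.0006074 , -0.00178982,
       -0.0007602 ]), 'joint_torque': array([ 2.29426332e-04, -5.45615852e+01, -2.74324161e+01,  6.44971593e-02,
        1.87750423e-02, -8.35650354e-06]), 'ee_pos': array([ 249.42459583, -572.54617515,  221.99655721]), 'orientation': array([-3.07425191e+00, -6.40509473e-01,  4.31821031e-04]), 'ft_force': array([ 0.4990684 , -0.59778858, -0.82388095]), 'moment': array([0.05299375, 0.00133377, 0.03581992]), 'grasp_force': 0.0, 'width': 87.93572259193184}
```

View pics/top0.png

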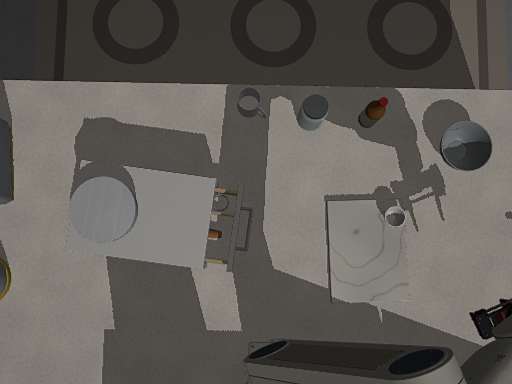

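View pics/side0.png

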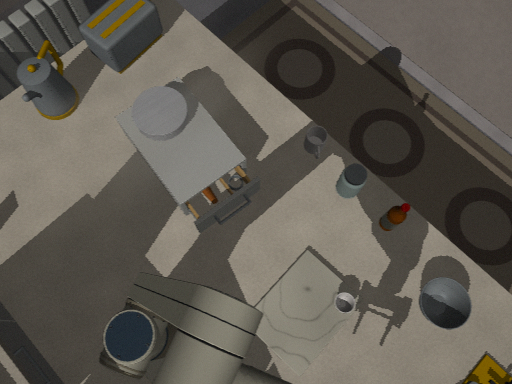

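The top view shows the unit's top at (82,162), (217,178), (204,268) and (67,248), with the tin at (103,208). The drawer is ajar, its panel near u=236 and the handle near (246,230). The orange pin end is at (214,235), the board spans (327–410, 197–303), and the ramekin is at (395,215). The side view confirms this layout.

```bash
cat >> h.py <<'E'
def ray(d,u,v,z):
    r=d["R"].T@np.array([(u-d["cx"])/d["fx"],(v-d["cy"])/d["fy"],1.]);c=-d["R"].T@d["t"]
    return (c+r*(z-c[2])/r[2])[:2]
def unitpose(d):
    X=d["X"];m=((abs(X[...,2]-150)<25)&(X[...,1]>150)&(X[...,1]<700)&(X[...,0]>300)&(X[...,0]<750)&(d["img"].max(-1)>110)).astype(np.uint8)
    m=cv2.morphologyEx(m,cv2.MORPH_OPEN,np.ones((5,5)))
    c=max(cv2.findContours(m,0,1)[0],key=cv2.contourArea)[:,0]
    return np.array([ray(d,u,v,150) for u,v in c]),m
E
python3 - <<'E'
from h import *
for n in("top","side"):
    d=snap(n);p,m=unitpose(d)
    r=cv2.minAreaRect(p.astype(np.float32));print(n,r);print(cv2.boxPoints(r).round())
    if n=="top":
        # marked corners by hand cast
        for u,v,z in((217,178,150),(204,268,150),(82,162,150),(67,248,150),(241,185,130),(231,270,130),(251,208,95),(246,249,95),(327,197,20),(403,200,20),(410,301,20),(331,303,20),(395,215,45)):print(u,v,ray(d,u,v,z).round())
    h=cv2.cvtColor(d["img"],cv2.COLOR_RGB2HSV);X=d["X"]
    o=(h[...,0]<18)&(h[...,1]>120)&(X[...,1]<350)&(X[...,1]>80)&(X[...,0]<650)&(X[...,0]>300)
    k=cv2.connectedComponentsWithStats(o.astype(np.uint8));print(k[2],k[3].round())
    for i in range(1,k[0]):
        if k[2][i,4]>15:print(i,np.nanmedian(X[k[1]==i],0).round(),np.nanmin(X[k[1]==i],0).round(),np.nanmax(X[k[1]==i],0).round())
    if n=="side":
        for z in(130,):
            q=(abs(X[...,2]-130)<12)&(X[...,1]<200)&(X[...,1]>60)&(X[...,0]>300)&(X[...,0]<650);print(cv2.minAreaRect(X[q][:,:2].astype(np.float32)))
    cv2.imwrite(f"pics/c_{n}.png",cv2.resize(d["img"][(150 if n=="top" else 140):(290 if n=="top" else 240),(190 if n=="top" else 170):(270 if n=="top" else 270),::-1],None,fx=4,fy=4,interpolation=2))
E
```

```text
top ((515.34521484375, 442.88348388671875), (420.332763671875, 278.9022521972656), 83.00241088867188)
[[351. 251.]
 [628. 217.]
 [679. 634.]
 [403. 668.]]
217 178 [629. 213.]
204 268 [353. 247.]
82 162 [671. 629.]
67 248 [407. 661.]
241 185 [611. 139.]
231 270 [348. 166.]
251 208 [542. 107.]
246 249 [412. 121.]
327 197 [ 590. -148.]
403 200 [ 584. -404.]
410 301 [ 250. -422.]
331 303 [ 240. -161.]
395 215 [ 531. -369.]
[[     0      0    512    384 196521]
 [   208    229     14      9     87]] [[256. 191.]
 [214. 234.]]
1 [459. 224.  60.] [449. 202.  45.] [475. 245.  70.]
side ((512.422607421875, 443.01446533203125), (419.396240234375, 280.2206726074219), 83.03746795654297)
[[348. 252.]
 [626. 218.]
 [677. 634.]
 [399. 668.]]
[[     0      0    512    384 196418]
 [   237    167      7      8     19]
 [   235    168      1      1      1]
 [   241    175      3      3      4]
 [   245    175      1      1      1]
 [   244    177      6      4      9]
 [   222    180      1      1      1]
 [   244    180      1      1      1]
 [   222    182      1      1      1]
 [   246    182      2      1      2]
 [   224    184      1      1      1]
 [   202    187     16     17    128]
 [   225    186      1      1      1]
 [   228    189      4      4      7]
 [   186    202      5      5      9]
 [   192    208      1      2      2]
 [   195    215      1      1      1]
 [   197    217      1      2      2]] [[256. 192.]
 [239. 171.]
 [235. 168.]
 [242. 176.]
 [245. 175.]
 [246. 179.]
 [222. 180.]
 [244. 180.]
 [222. 182.]
 [246. 182.]
 [224. 184.]
 [210. 195.]
 [225. 186.]
 [229. 190.]
 [188. 204.]
 [192. 208.]
 [195. 215.]
 [197. 218.]]
1 [597. 224.  74.] [594. 209.  35.] [603. 239.  90.]
11 [458. 237.  61.] [441. 201.  25.] [477. 268. 141.]
((478.673095703125, 156.60508728027344), (18.531843185424805, 275.45458984375), 83.25916290283203)
```

View pics/c_top.png

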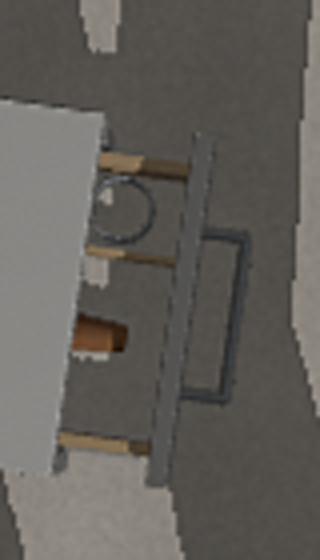

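```bash
cat >> h.py <<'E'
C=np.array([513.8,443.,0]);A=np.deg2rad(83.0)
UX=np.array([np.cos(A),np.sin(A),0]);UY=np.array([-np.sin(A),np.cos(A),0]);Z=np.array([0,0,1.])
def U(x,y,z): return C+x*UX+y*UY+z*Z
def W2U(p): d=np.asarray(p)-C; return np.array([d@UX,d@UY,d[2]])
def frame(y,lean):  # tool y axis = y (horizontal); z = down turned by lean toward +UX (body leans to -UX)
    z=-Z*np.cos(lean)+UX*np.sin(lean); z-=z@y*y; z/=np.linalg.norm(z)
    return np.stack([np.cross(y,z),y,z],1)
def delta(target,R1):
    o=status.get_obs();R0=Ro.from_rotvec(o["orientation"]).as_matrix()
    rv=Ro.from_matrix(R0.T@R1).as_rotvec();tr=R0.T@(target-o["ee_pos"])
    print("tool move(mm, old axes)",tr.round(1)," in new axes",(R1.T@(target-o["ee_pos"])).round(1)," turn",rv.round(4),"t",o["t"])
E
python3 - <<'E'
from h import *
print(Ro.from_rotvec(status.get_obs()["orientation"]).as_matrix().round(3))
for s in(1,-1):
    R=frame(s*UX,0);print(s);delta(U(-331,0,180),R)
E
```

```text
[[ 0.917  0.399 -0.   ]
 [ 0.399 -0.917  0.001]
 [ 0.    -0.001 -1.   ]]
1
tool move(mm, old axes) [ 479.8 -540.5   42.7]  in new axes [-138.6  709.3   42.2]  turn [-3.0000e-04 -1.2000e-03 -2.6086e+00] t 0.2
-1
tool move(mm, old axes) [ 479.8 -540.5   42.7]  in new axes [ 138.6 -709.3   42.2]  turn [-9.00e-04  2.00e-04  5.33e-01] t 0.2
```

The rows are not in the units I measure in: shifts go in shares of 0.6 m and turns go in shares of 90 degrees. I convert before sending: 0.1066 rad / 1.5708 = 0.0679.

```bash
python3 -m jog '[{"turn_vec": [0, 0, 0.0679]}, {"turn_vec": [0, 0, 0.0679]}, {"turn_vec": [0, 0, 0.0679]}, {"turn_vec": [0, 0, 0.0679]}, {"turn_vec": [0, 0, 0.0679]}]' 40
for i in 1; do python3 -m jog '[{"pos": [0.0117, -0.06, 0]}, {"pos": [0.0117, -0.06, 0]}, {"pos": [0.0117, -0.06, 0]}, {"pos": [0.0117, -0.06, 0]}, {"pos": [0.0117, -0.06, 0]}]'; done
python3 -m jog '[{"pos": [0.0117, -0.06, 0]}, {"pos": [0.0117, -0.06, 0]}, {"pos": [0.0117, -0.06, 0]}, {"pos": [0.0117, -0.06, 0]}, {"pos": [0.0117, -0.06, 0]}]'
python3 -m jog '[{"pos": [0.0117, -0.06, 0]}, {"pos": [0.0117, -0.06, 0]}, {"pos": [0.0117, -0.06, 0]}, {"pos": [0.0117, -0.06, 0]}, {"pos": [0.0117, -0.06, 0]}]'
python3 - <<'E'
from h import *
delta(U(-331,0,180),frame(-UX,0));print(status.get_obs()["qpos"].round(2))
E
```

```text
t: 0.62
ee_pos: [249.5, -572.8, 222.5]
orientation: [-3.135, 0.2, 0.0]
ft_force: [0.3, 0.1, -0.1]
width: 57.5
grasp_force: 0.0
t: 1.03
ee_pos: [306.3, -396.9, 222.5]
orientation: [-3.135, 0.193, 0.0]
ft_force: [-0.2, -0.3, 0.8]
width: 40.0
grasp_force: 0.0
t: 1.45
ee_pos: [363.0, -222.5, 222.8]
orientation: [3.136, -0.193, 0.0]
ft_force: [0.5, 0.3, -0.1]
width: 40.0
grasp_force: 0.0
t: 1.87
ee_pos: [419.8, -48.0, 222.9]
orientation: [3.136, -0.192, 0.001]
ft_force: [0.6, -0.1, -0.4]
width: 40.0
grasp_force: 0.0
tool move(mm, old axes) [  33.4 -167.8   42.9]  in new axes [  33.4 -167.8   42.9]  turn [ 0.     -0.0005 -0.0001] t 1.8667
[-0.14  0.12  2.06 -0.    0.97  1.55]
```

```bash
python3 -m jog '[{"pos": [0.0112, -0.056, 0]}, {"pos": [0.0112, -0.056, 0]}, {"pos": [0.0112, -0.056, 0]}, {"pos": [0.0112, -0.056, 0]}, {"pos": [0.0112, -0.056, 0]}]' 30
python3 -m jog '[{"pos": [0, 0, 0.0333]}, {"pos": [0, 0, 0.0333]}, {}]'
python3 - <<'E'
from h import *
delta(U(-331,0,78),frame(-UX,0));
d=snap("top");cv2.imwrite("pics/d.png",cv2.resize(d["img"][150:290,190:290,::-1],None,fx=4,fy=4))
E
```

```text
t: 2.28
ee_pos: [473.5, 114.7, 222.7]
orientation: [3.136, -0.191, 0.0]
ft_force: [0.3, -1.1, 1.0]
width: 29.8
grasp_force: 0.0
t: 2.53
ee_pos: [471.1, 113.1, 179.7]
orientation: [3.134, -0.189, -0.009]
ft_force: [-2.0, 0.2, -1.1]
width: 30.0
grasp_force: 0.0
tool move(mm, old axes) [  2.7  -1.8 101.7]  in new axes [  2.2  -1.6 101.7]  turn [0.0019 0.0054 0.0016] t 2.5333
```

View pics/d.png

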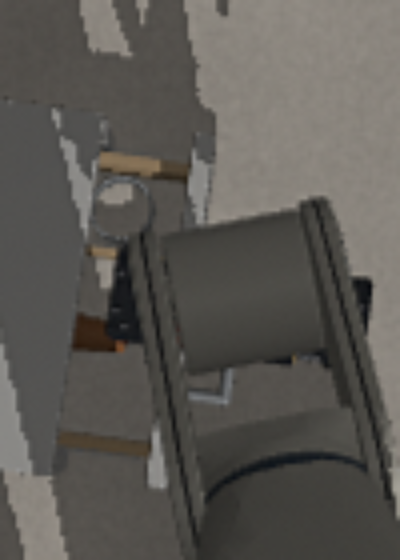

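The wrist now hides the handle, but the visible part of the bar at (205,390) in the crop lies in line with the gripper. I'll descend and watch the force.

Converted, 18 mm / 600 = 0.03, -1 mm / 600 = -0.0017.

```bash
python3 -m jog '[{"pos": [0, -0.0017, 0.03]}, {"pos": [0, 0, 0.03]}, {"pos": [0, 0, 0.03]}, {}]'
python3 -m jog '[{"pos": [0, 0, 0.0267]}, {"pos": [0, 0, 0.0267]}, {"pos": [0, 0, 0.025]}, {}]'
python3 -m jog '[{}, {}, {}, {}, {}]' 0
python3 -c "
from h import *
o=status.get_obs();print(W2U(o['ee_pos']))"
```

```text
t: 2.92
ee_pos: [472.2, 113.1, 127.3]
orientation: [3.135, -0.193, -0.005]
ft_force: [0.1, -0.1, 0.1]
width: 30.1
grasp_force: 0.0
t: 3.25
ee_pos: [472.9, 113.4, 81.2]
orientation: [3.135, -0.193, -0.003]
ft_force: [-1.0, 0.2, 0.1]
width: 30.1
grasp_force: 0.0
t: 3.67
ee_pos: [474.5, 114.0, 83.0]
orientation: [-3.135, 0.192, -0.003]
ft_force: [-1.6, -0.6, 7.4]
width: 9.1
grasp_force: 30.0
[-331.32169944   -1.0548702    82.97422442]
```

Converted, 15 mm / 600 = 0.025, 10 mm / 600 = 0.0167.

```bash
python3 -m jog '[{"pos": [0, 0.0083, 0]}, {"pos": [0, 0.0167, 0]}, {"pos": [0, 0.025, 0]}, {"pos": [0, 0.025, 0]}, {"pos": [0, 0.025, 0]}]'
python3 -m jog '[{"pos": [0, 0.025, 0]}, {"pos": [0, 0.025, 0]}, {"pos": [0, 0.025, 0]}, {"pos": [0, 0.025, 0]}, {"pos": [0, 0.02, 0]}]'
python3 -m jog '[{"pos": [0, 0.0133, 0]}, {"pos": [0, 0.0083, 0]}, {"pos": [0, 0.0067, 0]}, {"pos": [0, 0.0033, 0]}, {}]'
python3 -c "
from h import *
o=status.get_obs();print(W2U(o['ee_pos']),o['ft_force']@UX)"
```

```text
t: 4.08
ee_pos: [467.2, 54.3, 83.0]
orientation: [-3.135, 0.191, -0.004]
ft_force: [-0.5, 1.9, 7.9]
width: 9.0
grasp_force: 30.0
t: 4.5
ee_pos: [458.3, -17.9, 82.9]
orientation: [-3.135, 0.192, -0.004]
ft_force: [-0.9, 1.0, 7.5]
width: 9.3
grasp_force: 30.0
t: 4.92
ee_pos: [456.0, -36.6, 82.9]
orientation: [3.135, -0.192, 0.003]
ft_force: [-1.4, -1.8, 8.6]
width: 9.1
grasp_force: 30.0
[-483.05652593   -1.10550159   82.93610997] -1.9808813605874005
```

Converted, 2 mm / 600 = 0.0033, 1 mm / 600 = 0.0017.

```bash
python3 -m jog '[{"pos": [0, 0.0033, 0]}, {"pos": [0, 0.0033, 0]}, {"pos": [0, 0.0017, 0]}, {}]'
python3 -m jog '[{"pos": [0, 0.0033, 0]}, {"pos": [0, 0.0017, 0]}, {}]'
python3 -c "
from h import *
o=status.get_obs();print(W2U(o['ee_pos']),o['ft_force']@UX)"
```

```text
t: 5.25
ee_pos: [455.5, -40.9, 82.9]
orientation: [-3.135, 0.192, -0.004]
ft_force: [-0.1, 2.2, 8.3]
width: 9.2
grasp_force: 30.0
t: 5.5
ee_pos: [455.5, -41.2, 82.9]
orientation: [-3.131, 0.196, -0.004]
ft_force: [2.6, 25.3, 7.4]
width: 9.4
grasp_force: 30.0
[-487.6548042    -1.08832473   82.91624948] 25.379855058172307
```

Converted, -2.5 mm / 600 = -0.0042.

```bash
python3 -m jog '[{"pos": [0, -0.0042, 0]}, {}, {}, {}]' 30
python3 -m jog '[{"pos": [0, 0, -0.05]}, {"pos": [0, 0, -0.06]}, {"pos": [0, 0, -0.06]}, {"pos": [0, 0, -0.06]}, {"pos": [0, 0, -0.0333]}]'
python3 -m jog '[{"pos": [0, 0.06, 0]}, {"pos": [0, 0.06, 0]}, {"pos": [0, 0.06, 0]}, {"pos": [0, 0.06, 0]}, {}]' 80
python3 - <<'E'
from h import *
a=snap("top");b=snap("side")
A_=cv2.resize(a["img"][150:290,190:310],None,fx=4,fy=4)
B=cv2.resize(b["img"][140:280,150:230],None,fx=4,fy=4)
cv2.imwrite("pics/e.png",np.hstack([A_,B])[...,::-1])
for d in(a,b):
    h=cv2.cvtColor(d["img"],cv2.COLOR_RGB2HSV);X=d["X"]
    V=(X-C)@np.stack([UX,UY,Z],1)
    o=(h[...,0]<18)&(h[...,1]>110)&(V[...,0]<-190)&(V[...,0]>-445)&(V[...,1]>-35)&(V[...,1]<106)
    k=cv2.connectedComponentsWithStats(o.astype(np.uint8))
    for i in range(1,k[0]):
        if k[2][i,4]>40:
            ys,xs=np.nonzero(k[1]==i)
            q=np.array([W2U([*ray(d,x,y,49),49]) for x,y in zip(xs,ys)])[:,:2]
            print(k[2][i],"depth:",np.nanmedian(V[k[1]==i],0).round(1),"rays z49:",np.percentile(q,[1,50,99],axis=0).round(1).tolist(),cv2.minAreaRect(q.astype(np.float32)))
            for lo in range(-430,-200,20):
                s=(q[:,0]>lo)&(q[:,0]<lo+20)
                if s.sum()>3: print(lo,s.sum(),q[s,1].min().round(),q[s,1].max().round(),np.nanmax(V[k[1]==i][s,2]).round())
    pm=(abs(V[...,2]-130)<12)&(V[...,0]<-400)&(V[...,0]>-480)&(abs(V[...,1])<150)
    print("panel",np.nanmedian(V[pm],0),(pm).sum())
E
```

```text
t: 5.83
ee_pos: [454.4, -41.7, 81.8]
orientation: [3.136, -0.192, 0.0]
ft_force: [0.3, 0.2, -0.6]
width: 29.3
grasp_force: 0.0
t: 6.25
ee_pos: [455.6, -42.0, 243.4]
orientation: [3.135, -0.193, 0.007]
ft_force: [0.6, -1.2, -0.8]
width: 29.9
grasp_force: 0.0
t: 6.67
ee_pos: [436.3, -189.5, 240.0]
orientation: [3.133, -0.198, 0.001]
ft_force: [-0.2, 0.6, -0.3]
width: 59.5
grasp_force: 0.0
[208 227  61  18 603] depth: [-294.1   25.    64.5] rays z49: [[-398.0, 6.8], [-293.6, 24.6], [-206.6, 41.3]] ((-302.74139404296875, 24.81324005126953), (35.541481018066406, 196.35121154785156), 89.12635040283203)
-410 22 16.0 36.0 67.0
-390 46 13.0 36.0 70.0
-370 53 12.0 39.0 72.0
-350 62 9.0 41.0 74.0
-330 65 7.0 42.0 79.0
-310 66 7.0 42.0 76.0
-290 68 7.0 42.0 74.0
-270 67 7.0 42.0 74.0
-250 69 6.0 41.0 77.0
-230 66 6.0 41.0 76.0
-210 19 6.0 40.0 72.0
panel [-4.43885233e+02 -3.20893052e-01  1.30509370e+02] 479
[204 187  40  50 537] depth: [-290.1   28.7   63.5] rays z49: [[-397.7, 8.3], [-287.2, 26.6], [-185.9, 44.4]] ((-290.4640808105469, 26.993976593017578), (36.66368865966797, 223.2402801513672), 89.04782104492188)
-410 19 18.0 39.0 67.0
-390 39 15.0 40.0 66.0
-370 44 13.0 41.0 69.0
-350 49 10.0 44.0 73.0
-330 56 9.0 45.0 75.0
-310 54 9.0 45.0 73.0
-290 54 9.0 44.0 74.0
-270 52 8.0 45.0 73.0
-250 53 8.0 44.0 78.0
-230 52 8.0 44.0 75.0
-210 50 8.0 43.0 74.0
panel [-444.66752082  -47.03524018  129.80844842] 273
```

View pics/e.png

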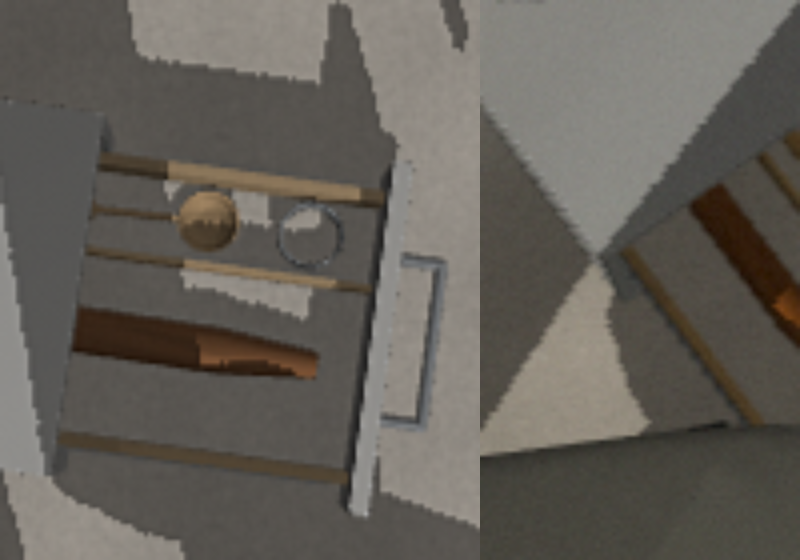

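The drawer is at its stop, with the panel at unit x about -444. The orange pin lies along the lane, its front end at crop (315,365), which is unit x≈-401, y≈25.5, top about 68. The spoon and cutter are in their own lane. Next I work out a leaned grasp.

```bash
cat >> h.py <<'E'
L=np.deg2rad(25)
E
python3 - <<'E'
from h import *
print(status.get_obs()["qpos"].round(2))
for s in(1,-1):
    R=frame(s*UY,L);G=U(-252,25.5,56);T=G+19*R[:,2];print(s);delta(T-140*R[:,2],R)
    P=U(-71,25.5,49);print("T",W2U(T),"S",W2U(T-140*R[:,2]))
    # tilt twist: front up about pivot P: rotation axis world
    w=UY*1.0  # rot about +UY takes -UX toward +Z? check
    if np.cross(w,-UX)[2]<0: w=-w
    print("twist per rad tool: v",(R.T@np.cross(w,T-P)).round(1),"w",(R.T@w).round(3))
E
```

```text
[-0.43  0.18  1.94  0.    1.03  1.27]
1
tool move(mm, old axes) [ -26.3 -330.2   73.9]  in new axes [-268.2   25.1  206.5]  turn [ 0.3416 -0.3421  1.5399] t 6.7667
T [-243.97025303   25.5          38.78015205] S [-303.13680967   25.5         165.66324223]
twist per rad tool: v [ -63.8    0.  -161.1] w [-0.  1.  0.]
-1
tool move(mm, old axes) [ -26.3 -330.2   73.9]  in new axes [268.2 -25.1 206.5]  turn [ 0.3424  0.342  -1.5473] t 6.7667
T [-243.97025303   25.5          38.78015205] S [-303.13680967   25.5         165.66324223]
twist per rad tool: v [  63.8    0.  -161.1] w [ 0. -1.  0.]
```

Converted, -0.1105 rad / 1.5708 = -0.0703.

```bash
python3 -m jog '[{"turn_vec": [0.0155, 0.0155, -0.0703]}, {"turn_vec": [0.0155, 0.0155, -0.0703]}, {"turn_vec": [0.0155, 0.0155, -0.0703]}, {"turn_vec": [0.0155, 0.0155, -0.0703]}, {"turn_vec": [0.0155, 0.0155, -0.0703]}]' 66 | head -3
python3 -m jog '[{"turn_vec": [0.0155, 0.0155, -0.0703]}, {"turn_vec": [0.0155, 0.0155, -0.0703]}, {"turn_vec": [0.0155, 0.0155, -0.0703]}, {"turn_vec": [0.0155, 0.0155, -0.0703]}, {"turn_vec": [0.0155, 0.0155, -0.0703]}]' | head -3
python3 -m jog '[{"turn_vec": [0.0155, 0.0155, -0.0703]}, {"turn_vec": [0.0155, 0.0155, -0.0703]}, {"turn_vec": [0.0155, 0.0155, -0.0703]}, {"turn_vec": [0.0155, 0.0155, -0.0703]}, {}]'
python3 - <<'E'
from h import *
R=frame(-UY,L);G=U(-252,25.5,56);T=G+19*R[:,2];delta(T-140*R[:,2],R);print(status.get_obs()["qpos"].round(2))
E
```

```text
t: 7.18
ee_pos: [436.7, -182.9, 239.6]
orientation: [-2.949, -0.657, -0.195]
t: 7.6
ee_pos: [436.8, -183.0, 239.7]
orientation: [-2.546, -1.391, -0.361]
t: 8.02
ee_pos: [437.3, -183.7, 239.2]
orientation: [-2.1, -1.873, -0.467]
ft_force: [0.2, -1.0, 0.1]
width: 65.9
grasp_force: 0.0
tool move(mm, old axes) [266.5 -23.4 205.6]  in new axes [266.4 -25.9 205.4]  turn [-0.0028 -0.0004  0.0076] t 8.0167
[-0.66  0.29  1.86  0.39  1.25 -0.72]
```

Converted, 26.6 mm / 600 = 0.0443, 20.5 mm / 600 = 0.0342, 0.004 rad / 1.5708 = 0.0025.

```bash
python3 -m jog '[{"pos": [0.0443, -0.0042, 0.0342], "turn_vec": [0, 0, 0.0025]}, {"pos": [0.0443, -0.0042, 0.0342], "turn_vec": [0, 0, 0.0025]}, {"pos": [0.0443, -0.0042, 0.0342]}, {"pos": [0.0443, -0.0042, 0.0342]}, {"pos": [0.0443, -0.0042, 0.0342]}]' | head -3
python3 -m jog '[{"pos": [0.0443, -0.0042, 0.0342]}, {"pos": [0.0443, -0.0042, 0.0342]}, {"pos": [0.0443, -0.0042, 0.0342]}, {"pos": [0.0443, -0.0042, 0.0342]}, {"pos": [0.0443, -0.0042, 0.0342]}]' | head -3
python3 -m jog '[{}, {}]'
python3 - <<'E'
from h import *
R=frame(-UY,L);G=U(-252,25.5,56);T=G+19*R[:,2];delta(T,R);print(status.get_obs()["qpos"].round(2))
E
```

```text
t: 8.43
ee_pos: [444.1, -18.1, 202.6]
orientation: [-2.116, -1.857, -0.464]
t: 8.85
ee_pos: [451.9, 146.1, 165.9]
orientation: [-2.116, -1.857, -0.464]
t: 9.02
ee_pos: [451.4, 145.9, 165.8]
orientation: [-2.111, -1.861, -0.462]
ft_force: [0.8, -0.8, 0.3]
width: 65.5
grasp_force: 0.0
tool move(mm, old axes) [ -0.4   0.6 139.8]  in new axes [ -0.6   0.2 139.8]  turn [-0.0031  0.0015 -0.0038] t 9.0167
[ 0.01  0.29  2.1   0.62  0.8  -0.31]
```

Converted, 25 mm / 600 = 0.0417, 20 mm / 600 = 0.0333.

```bash
python3 -m jog '[{"pos": [0, 0, 0.0417]}, {"pos": [0, 0, 0.0417]}, {"pos": [0, 0, 0.0417]}, {"pos": [0, 0, 0.0333]}, {}]'
python3 -m jog '[{"pos": [0, 0, 0.025]}, {"pos": [0, 0, 0.025]}, {"pos": [0, 0, 0.015]}, {"pos": [0, 0, 0.0083]}, {}]'
python3 - <<'E'
from h import *
R=frame(-UY,L);G=U(-252,25.5,56);T=G+19*R[:,2];delta(T,R)
E
```

```text
t: 9.43
ee_pos: [456.1, 183.5, 77.6]
orientation: [-2.114, -1.857, -0.459]
ft_force: [-0.5, -0.6, 0.6]
width: 66.1
grasp_force: 0.0
t: 9.85
ee_pos: [459.9, 201.8, 40.0]
orientation: [-2.113, -1.859, -0.464]
ft_force: [0.3, -0.9, 0.2]
width: 66.4
grasp_force: 0.0
tool move(mm, old axes) [ 1.3 -1.4  2. ]  in new axes [ 1.3 -1.4  2. ]  turn [-0.0009  0.0009 -0.0058] t 9.85
```

No contact so far. I'll close the fingers.

Converted, 1 mm / 600 = 0.0017.

```bash
python3 -m jog '[{"pos": [0, 0, 0.0017]}, {}, {}, {}, {}]' 10
python3 -m jog '[{}, {}]'
python3 - <<'E'
from h import *
o=status.get_obs();R=Ro.from_rotvec(o["orientation"]).as_matrix();T=o["ee_pos"];print(W2U(T),W2U(T-19*R[:,2]),o["moment"],o["ft_force"])
P=U(-71,25.5,49);print("v/rad",(R.T@np.cross(-UY*-1 if np.cross(UY,-UX)[2]>0 else -UY,T-P)).round(1))
E
```

```text
t: 10.27
ee_pos: [459.9, 202.4, 39.5]
orientation: [-2.113, -1.86, -0.465]
ft_force: [-0.9, -1.2, 4.2]
width: 37.8
grasp_force: 30.0
t: 10.43
ee_pos: [459.9, 202.5, 39.5]
orientation: [-2.112, -1.86, -0.465]
ft_force: [-0.8, -0.8, 6.3]
width: 37.9
grasp_force: 30.0
[-245.27232291   24.17358612   39.4796062 ] [-253.2939853    24.16188488   56.70321777] [0.02399053 0.14335546 0.10650658] [-0.81882027 -0.78227116  6.3310457 ]
v/rad [  64.9   -0.4 -162. ]
```

Converted, -5.7 mm / 600 = -0.0095, 2.3 mm / 600 = 0.0038, -0.035 rad / 1.5708 = -0.0223.

```bash
python3 -m jog '[{"pos": [0.0038, 0, -0.0095], "turn_vec": [0, -0.0223, 0]}, {"pos": [0.0038, 0, -0.0095], "turn_vec": [0, -0.0223, 0]}, {"pos": [0.0038, 0, -0.0095], "turn_vec": [0, -0.0223, 0]}, {"pos": [0.0038, 0, -0.0095], "turn_vec": [0, -0.0223, 0]}, {}]'
python3 - <<'E'
from h import *
o=status.get_obs();R=Ro.from_rotvec(o["orientation"]).as_matrix();T=o["ee_pos"];print(W2U(T-19*R[:,2]),"lean",np.rad2deg(np.arcsin(R[:,2]@UX)),o["moment"],o["ft_force"])
E
```

```text
t: 10.85
ee_pos: [461.0, 203.2, 64.8]
orientation: [-2.196, -1.938, -0.326]
ft_force: [0.7, -0.3, -1.6]
width: 37.5
grasp_force: 30.0
[-249.94845404   23.21577446   82.96461705] lean 16.889176609321332 [-0.3068686  -0.03311279 -0.00876735] [ 0.69117977 -0.28041424 -1.63848693]
```

Converted, -5.7 mm / 600 = -0.0095, 2.3 mm / 600 = 0.0038, -0.035 rad / 1.5708 = -0.0223.

```bash
python3 -m jog '[{"pos": [0.0038, 0, -0.0095], "turn_vec": [0, -0.0223, 0]}, {"pos": [0.0038, 0, -0.0095], "turn_vec": [0, -0.0223, 0]}, {"pos": [0.0038, 0, -0.0095], "turn_vec": [0, -0.0223, 0]}, {"pos": [0.0038, 0, -0.0095], "turn_vec": [0, -0.0223, 0]}, {}]' | grep force
python3 -m jog '[{"pos": [0.0038, 0, -0.0095], "turn_vec": [0, -0.0223, 0]}, {"pos": [0.0038, 0, -0.0095], "turn_vec": [0, -0.0223, 0]}, {}]'
cat >> h.py <<'E'
def pinpts(d):
    h=cv2.cvtColor(d["img"],cv2.COLOR_RGB2HSV);X=d["X"];V=(X-C)@np.stack([UX,UY,Z],1)
    o=((h[...,0]<18)&(h[...,1]>110)).astype(np.uint8);k=cv2.connectedComponentsWithStats(o)
    return h,X,V,k
E
python3 - <<'E'
from h import *
o=status.get_obs();R=Ro.from_rotvec(o["orientation"]).as_matrix();T=o["ee_pos"];print(W2U(T-19*R[:,2]),"lean",np.rad2deg(np.arcsin(R[:,2]@UX)),o["moment"],o["ft_force"])
ims=[]
for n in("top","side"):
    d=snap(n);h,X,V,k=pinpts(d)
    for i in range(1,k[0]):
        m=k[1]==i;v=V[m];md=np.nanmedian(v,0)
        if k[2][i,4]>25 and -500<md[0]<-150 and abs(md[1])<120:
            print(n,k[2][i])
            for lo in range(-460,-180,20):
                s=(v[:,0]>lo)&(v[:,0]<lo+20)
                if s.sum()>3: print(lo+10,s.sum(),np.nanmedian(v[s],0).round(),np.nanpercentile(v[s,2],90).round())
    ims.append(cv2.resize(d["img"][150:290,190:290] if n=="top" else d["img"][140:280,150:250],None,fx=4,fy=4))
cv2.imwrite("pics/f.png",np.hstack(ims)[...,::-1])
E
```

```text
ft_force: [0.1, 0.2, -2.3]
grasp_force: 30.0
t: 11.52
ee_pos: [461.2, 209.7, 100.1]
orientation: [-2.31, -2.038, -0.098]
ft_force: [1.2, 0.3, -1.6]
width: 37.6
grasp_force: 30.0
[-239.65641714   23.71290033  118.99284694] lean 4.9700238532910275 [-0.06999388 -0.07359626 -0.04843947] [ 1.16409521  0.31502364 -1.59098266]
top [252 233  13   9  85]
-390 6 [-382.   23.  162.] 166.0
-370 46 [-369.   24.  171.] 175.0
-350 33 [-354.   19.  165.] 170.0
side [241 190  13  14  94]
-310 34 [-307.  -82.   35.] 42.0
-290 45 [-291.  -77.   37.] 45.0
-270 15 [-277.  -76.   44.] 46.0
side [255 193  11   9  28]
-350 10 [-347. -111.   85.] 88.0
-330 12 [-330. -109.   80.] 87.0
-310 6 [-312. -109.   46.] 53.0
side [213 195  28  30 310]
-390 7 [-383.   26.  162.] 167.0
-370 45 [-371.   27.  167.] 172.0
-350 45 [-349.   30.  162.] 172.0
-330 50 [-329.   27.  157.] 163.0
-310 60 [-309.   28.  150.] 156.0
-290 50 [-290.   29.  146.] 153.0
-270 49 [-270.   31.  138.] 143.0
```

View pics/f.png

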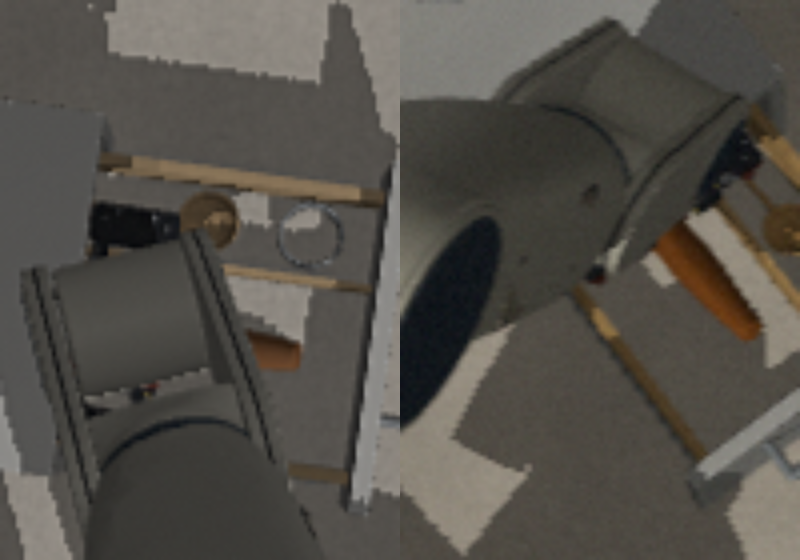

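The pin (orange, side crop (665,235) to (750,330)) hangs free with its front end up about 20°. By depth its upper side is about 14 mm under the mouth edge. I'll draw it out on the slant.

Converted, -13.8 mm / 600 = -0.023, -5.9 mm / 600 = -0.0098.

```bash
python3 -m jog '[{"pos": [-0.0117, 0, -0.005]}, {"pos": [-0.023, 0, -0.0098]}, {"pos": [-0.023, 0, -0.0098]}, {"pos": [-0.023, 0, -0.0098]}, {"pos": [-0.023, 0, -0.0098]}]'
python3 - <<'E'
from h import *
o=status.get_obs();R=Ro.from_rotvec(o["orientation"]).as_matrix();T=o["ee_pos"];print(W2U(T-19*R[:,2]),"lean",np.rad2deg(np.arcsin(R[:,2]@UX)),o["moment"],o["ft_force"])
E
```

```text
t: 12.03
ee_pos: [451.8, 143.7, 120.7]
orientation: [-2.311, -2.036, -0.095]
ft_force: [-0.0, 0.4, -2.7]
width: 37.3
grasp_force: 30.0
[-306.28544118   24.97482528  139.60684363] lean 4.939663954088051 [-0.10699168 -0.05449893 -0.05078926] [-0.04430428  0.4069412  -2.7195231 ]
```

Converted, -13.8 mm / 600 = -0.023, -5.9 mm / 600 = -0.0098.

```bash
python3 -m jog '[{"pos": [-0.023, 0, -0.0098]}, {"pos": [-0.023, 0, -0.0098]}, {"pos": [-0.023, 0, -0.0098]}, {"pos": [-0.023, 0, -0.0098]}, {"pos": [-0.023, 0, -0.0098]}]'
python3 -m jog '[{"pos": [-0.023, 0, -0.0098]}, {"pos": [-0.023, 0, -0.0098]}, {"pos": [-0.023, 0, -0.0098]}, {"pos": [-0.0117, 0, -0.005]}]'
python3 - <<'E'
from h import *
o=status.get_obs();R=Ro.from_rotvec(o["orientation"]).as_matrix();T=o["ee_pos"];print(W2U(T-19*R[:,2]),"lean",np.rad2deg(np.arcsin(R[:,2]@UX)),o["moment"],o["ft_force"],o["qpos"].round(2))
E
```

```text
t: 12.45
ee_pos: [442.9, 73.0, 144.3]
orientation: [-2.311, -2.036, -0.096]
ft_force: [-0.5, 0.7, -2.5]
width: 37.4
grasp_force: 30.0
t: 12.78
ee_pos: [436.8, 23.2, 161.0]
orientation: [-2.313, -2.035, -0.097]
ft_force: [-0.1, -1.0, -2.4]
width: 37.5
grasp_force: 30.0
[-427.70201801   25.23784778  179.97653759] lean 4.953914488948178 [-0.17557946 -0.01393938 -0.0331833 ] [-0.12415932 -1.00563212 -2.43203619] [-0.04  0.24  2.09  0.12  0.81  0.01]
```

Converted, -30 mm / 600 = -0.05, 2.6 mm / 600 = 0.0043.

```bash
python3 -m jog '[{"pos": [0.0043, 0, -0.05]}, {"pos": [0.0043, 0, -0.05]}, {"pos": [0.0043, 0, -0.05]}, {}]'
python3 - <<'E'
from h import *
R=frame(-UY,L);B=np.array([416,-284,163.]);T=B-17*UX+19*R[:,2]
print(T);o=status.get_obs();R0=Ro.from_rotvec(o["orientation"]).as_matrix();T2=T.copy();T2[2]=o["ee_pos"][2];print("level carry, old axes",(R0.T@(T2-o["ee_pos"])).round(1));delta(T,R)
# board from image
for n in("top","side"):
    d=snap(n);X=d["X"];g=d["img"].astype(int)
    m=((abs(X[...,2]-20)<9)&(X[...,1]<-120)&(X[...,1]>-450)&(X[...,0]>200)&(X[...,0]<640)).astype(np.uint8)
    m=cv2.medianBlur(m,5);m=cv2.morphologyEx(m,cv2.MORPH_OPEN,np.ones((7,7)));c=max(cv2.findContours(m,0,1)[0],key=cv2.contourArea)[:,0]
    print(n,cv2.minAreaRect(np.array([ray(d,u,v,20) for u,v in c],np.float32)))
E
```

```text
t: 13.12
ee_pos: [440.6, 24.6, 256.0]
orientation: [-2.316, -2.04, -0.107]
ft_force: [0.7, 0.4, -1.3]
width: 38.2
grasp_force: 30.0
[ 414.90680115 -292.90339012  145.78015205]
level carry, old axes [-317.    14.6  -27.8]
tool move(mm, old axes) [-326.6   13.9   82.1]  in new axes [-335.    13.2  -34.6]  turn [ 0.0066  0.3487 -0.0028] t 13.1167
top ((415.5849609375, -281.66485595703125), (339.420654296875, 260.52618408203125), 2.6119728088378906)
side ((414.254150390625, -282.69976806640625), (339.255126953125, 259.0170593261719), 2.510711431503296)
```

Converted, -32 mm / 600 = -0.0533, -2.8 mm / 600 = -0.0047.

```bash
python3 -m jog '[{"pos": [-0.0333, 0.0017, -0.003]}, {"pos": [-0.0533, 0.0025, -0.0047]}, {"pos": [-0.0533, 0.0025, -0.0047]}, {"pos": [-0.0533, 0.0025, -0.0047]}, {"pos": [-0.0533, 0.0025, -0.0047]}]' | head -3
python3 -m jog '[{"pos": [-0.0533, 0.0025, -0.0047]}, {"pos": [-0.0533, 0.0025, -0.0047]}, {"pos": [-0.0533, 0.0025, -0.0047]}, {"pos": [-0.0533, 0.0025, -0.0047]}, {"pos": [-0.0533, 0.0025, -0.0047]}]' | head -3
python3 -m jog '[{"pos": [-0.0133, 0.0008, -0.0012], "turn_vec": [0, 0.0318, 0]}, {"turn_vec": [0, 0.0382, 0]}, {"turn_vec": [0, 0.0382, 0]}, {"turn_vec": [0, 0.0382, 0]}, {"turn_vec": [0, 0.0382, 0]}]'
python3 -m jog '[{"turn_vec": [0, 0.0376, 0]}, {}]'
python3 - <<'E'
from h import *
R=frame(-UY,L);B=np.array([415,-282.5,163.]);T=B-17*UX+19*R[:,2];delta(T,R);print(status.get_obs()["qpos"].round(2))
E
```

```text
t: 13.63
ee_pos: [424.4, -124.2, 249.6]
orientation: [-2.309, -2.036, -0.094]
t: 14.05
ee_pos: [411.8, -284.4, 249.6]
orientation: [-2.309, -2.034, -0.096]
t: 14.47
ee_pos: [412.0, -291.1, 249.9]
orientation: [-2.146, -1.888, -0.409]
ft_force: [-0.9, -0.3, -2.0]
width: 37.6
grasp_force: 30.0
t: 14.63
ee_pos: [411.7, -292.1, 249.0]
orientation: [-2.111, -1.854, -0.466]
ft_force: [0.2, 0.1, -2.4]
width: 37.8
grasp_force: 30.0
tool move(mm, old axes) [-43.1   2.7  93.8]  in new axes [-42.8   2.1  93.9]  turn [-0.0027 -0.0031 -0.008 ] t 14.6333
[-0.84  0.36  1.73  0.33  1.36 -0.83]
```

The rows are not in the units I measure in: shifts go in shares of 0.6 m and turns go in shares of 90 degrees. I convert before sending: 23.5 mm / 600 = 0.0392, -11 mm / 600 = -0.0183.

```bash
python3 -m jog '[{"pos": [-0.0183, 0.001, 0.0392]}, {"pos": [-0.0183, 0.001, 0.0392]}, {"pos": [-0.0183, 0.001, 0.0392]}, {"pos": [-0.0167, 0.001, 0.0392]}, {}]'
python3 - <<'E'
from h import *
ims=[]
for n in("top","side"):
    d=snap(n);h,X,V,k=pinpts(d)
    for i in range(1,k[0]):
        m=k[1]==i;v=X[m];v=v[~np.isnan(v[:,0])]
        if len(v)<30: continue
        md=np.median(v,0)
        if 330<md[0]<500 and -500<md[1]<-80:
            print(n,k[2][i],"n",len(v))
            for lo in range(-480,-80,20):
                s=(v[:,1]>lo)&(v[:,1]<lo+20)
                if s.sum()>3: print(lo+10,s.sum(),np.median(v[s],0).round(),np.percentile(v[s,2],85).round())
            ys,xs=np.nonzero(m);q=np.array([ray(d,x,y,155) for x,y in zip(xs,ys)],np.float32);r=cv2.minAreaRect(q);print(r)
    ims.append(cv2.resize(d["img"][180:330,290:440] if n=="top" else d["img"][230:380,230:380],(400,400)))
cv2.imwrite("pics/g.png",np.hstack(ims)[...,::-1])
t=snap("top");V=(t["X"]-C)@np.stack([UX,UY,Z],1);pm=(abs(V[...,2]-130)<12)&(V[...,0]<-400)&(V[...,0]>-480)&(abs(V[...,1])<150);print("panel",np.nanmedian(V[pm],0))
E
```

```text
t: 15.05
ee_pos: [412.4, -288.5, 143.7]
orientation: [-2.108, -1.855, -0.46]
ft_force: [-0.5, 0.6, -2.4]
width: 37.8
grasp_force: 30.0
top [325 239  70  23 797] n 791
-330 12 [ 414. -321.  170.] 173.0
-310 93 [ 412. -308.  170.] 189.0
-290 130 [ 409. -291.  171.] 187.0
-270 81 [ 415. -271.  171.] 174.0
-250 73 [ 418. -250.  170.] 175.0
-230 78 [ 420. -231.  171.] 175.0
-210 76 [ 423. -210.  171.] 174.0
-190 73 [ 426. -190.  169.] 173.0
-170 63 [ 428. -170.  168.] 173.0
-150 56 [ 431. -150.  167.] 170.0
-130 50 [ 434. -129.  165.] 168.0
-110 6 [ 435. -118.  164.] 169.0
((414.01934814453125, -223.95407104492188), (211.14797973632812, 57.93703079223633), 88.13346099853516)
top [402 246  21  23 222] n 222
-350 10 [ 370. -348.  302.] 305.0
-330 195 [ 394. -327.  286.] 309.0
-310 15 [ 380. -319.  271.] 275.0
((394.9779968261719, -386.2857360839844), (62.812652587890625, 62.09016418457031), 83.73770904541016)
top [396 248   6  12  41] n 41
-350 6 [ 414. -341.  168.] 170.0
-330 22 [ 405. -336.  171.] 174.0
-310 13 [ 402. -315.  250.] 260.0
((405.7776794433594, -343.80303955078125), (12.038928031921387, 34.51921081542969), 80.97097778320312)
side [274 263  45  50 612] n 610
-310 9 [ 423. -302.  169.] 171.0
-290 65 [ 416. -289.  172.] 176.0
-270 72 [ 413. -270.  172.] 176.0
-250 82 [ 415. -251.  171.] 176.0
-230 73 [ 418. -230.  171.] 175.0
-210 73 [ 420. -210.  172.] 176.0
-190 74 [ 424. -191.  172.] 176.0
-170 60 [ 427. -171.  169.] 173.0
-150 54 [ 429. -151.  167.] 172.0
-130 41 [ 432. -131.  166.] 170.0
-110 7 [ 434. -120.  165.] 167.0
((421.1561279296875, -211.5531005859375), (190.7471466064453, 43.01314163208008), 87.11104583740234)
panel [-4.43874478e+02 -1.51444174e-01  1.30574429e+02]
```

View pics/g.png

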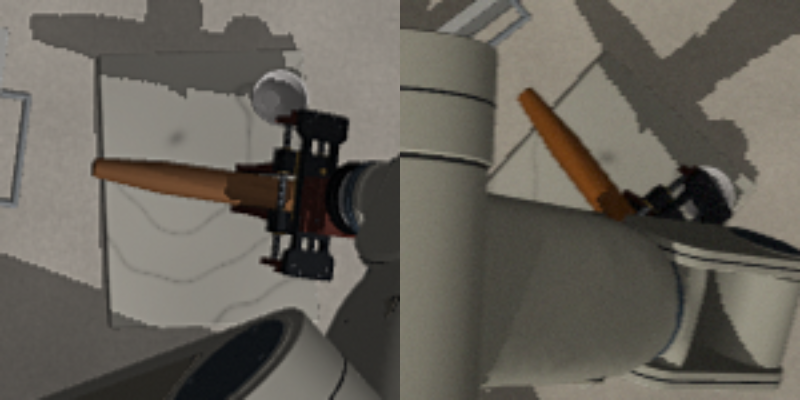

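The pin is level: its top is at 171–172 mm along the whole cylinder. Its middle is about 3 mm from the board's centre, with some 114 mm clear underneath. The drawer is still at its stop and the ramekin hasn't moved. I'll let it settle, then hand in.

```bash
python3 -m jog '[{}, {}, {}, {}, {}]'; python3 -c "
from h import *
print(status.get_obs()['qvel'].round(3));print(ticket.close_job())"
```

```text
t: 15.62
ee_pos: [415.2, -291.7, 149.3]
orientation: [-2.114, -1.862, -0.464]
ft_force: [-0.1, 0.1, -1.6]
width: 37.7
grasp_force: 30.0
[ 0.001  0.005  0.002 -0.     0.    -0.002]
the job is handed in; nothing more can be done
None
```

The job is handed in at about 15.6 s, with no verdict returned: the drawer is out at its stop, and the gripper holds the rolling pin level and still over the middle of the board, about 115 mm above it.

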